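Clear the tree-ring bench: headgear on the rail, cups in a stack

TASK

Clear the sample bench: hang the ear defenders and the loupe headset side by side over the bar of the low rail, astride it with one side hanging in front and the other behind, both off the table. Nest the two loose white cups, one after the other, into the cup that stands on the round cork coaster, pushed fully home so that all three make one upright stack there. Tip no cup over, and leave the other things on the bench where they are.

Things in the scene. Friction and masses are not known exactly. Their poses are not given: they have to be found in the camera images.
- ear_defenders: Black ear defenders standing on two shells, round arched band above; 150 (x) x 60 (y) x 140 mm tall, 0.22 kg, balanced. Origin: centre of underside, z up; x from shell to shell, y across the band. Free gap between shell cushions (74 mm tall): 62 mm. Crown block over the origin, 66 (x) x 30 (y) mm, from 110 to 140 mm up: pinch it across y from above; its flat underside rests on the bar.
- ear_crown (a point): Centre of the flat underside of the ear defenders' crown block, 110 mm above their origin; axes as the ear defenders.
- loupe_headset: Dark loupe headset standing on two flat temple pads, square-cornered band; 161 (x) x 62 (y) x 130 mm tall, 0.18 kg, nearly balanced. Origin: centre of underside, z up; lamp box at -x, lens at +x, y across the band. Free gap between pads: 112 mm. Crown block over the origin, 64 (x) x 26 (y) mm, from 100 to 130 mm up: pinch it across y from above; its flat underside rests on the bar.
- loupe_crown (a point): Centre of the flat underside of the loupe headset's crown block, 100 mm above its origin; axes as the headset.
- rail: Low steel hanging rail, fixed to the bench; its bar is 16 mm thick with its axis 150 mm above the table, 370 mm long, between two posts 16 mm thick at its ends; two flat feet 110 mm (x) by 36 mm. Origin on the table under the bar's middle; y runs along the bar, x across it.
- bar_mid (a point): Middle of the rail's bar, on its axis, 150 mm above the table; y runs along the bar, x across it, z up.
- coaster: Round cork coaster, 84 mm across, 5 mm thick, fixed to the bench; origin at the centre of its underside.
- cup_base: White enamelled cup, 100 mm tall, 0.13 kg. Origin: centre of underside, z up. Top 34 mm is a collar 66 mm outside, 60 mm inside; below it the body tapers from 54 to 38 mm at the foot. Nested, its collar rests on the lower cup's rim, foot 34 mm above the lower foot, about 1.5 mm of side play. This one stands on the cork coaster and is the bottom of the stack.
- cup_a: White enamelled cup, 100 mm tall, 0.13 kg. Origin: centre of underside, z up. Top 34 mm is a collar 66 mm outside, 60 mm inside; below it the body tapers from 54 to 38 mm at the foot. Nested, its collar rests on the lower cup's rim, foot 34 mm above the lower foot, about 1.5 mm of side play. A loose cup on the bench, same as cup_b; either may go in first.
- cup_b: White enamelled cup, 100 mm tall, 0.13 kg. Origin: centre of underside, z up. Top 34 mm is a collar 66 mm outside, 60 mm inside; below it the body tapers from 54 to 38 mm at the foot. Nested, its collar rests on the lower cup's rim, foot 34 mm above the lower foot, about 1.5 mm of side play. A loose cup on the bench, same as cup_a; either may go in first.
- wood_disc: Bystander: slice of a branch lying flat, 80 mm across, 30 mm thick; origin under its centre.
- core_mount: Bystander: pale wooden lath lying flat, 150 mm long (y), 22 mm wide, 12 mm thick; origin under its centre.
- jar: Bystander: amber capped jar, 64 mm across, 85 mm tall; origin under its centre.
- brush: Bystander: hand brush lying along its x, 170 mm long.
- wood_block: Bystander: plain wooden block 70 x 50 x 45 mm (x, y, z); origin under its centre.

How it is judged:
At the end, for the whole second after the job is handed in: Both crowns rest on the bar: underside centre within 30 mm sideways, -12 to +25 mm in height and 160 mm along of bar_mid; band square to 0.4 rad, tilt under 0.45. cup_base on coaster (30 mm), others nested at 34 and 68 mm (6 mm), axes within 9 mm, upright to 0.1 rad. All at rest (x of ear_crown in the frame of bar_mid between -0.03 and 0.03 m and y of ear_crown in the frame of bar_mid between -0.16 and 0.16 m and z of ear_crown in the frame of bar_mid between -0.012 and 0.025 m and angle between the y axis of each of ear_defenders, loupe_headset and the y axis of rail, either way round below 0.4 rad and angle between each of ear_defenders, loupe_headset's own z axis and vertical below 0.45 rad and contact force between each of ear_defenders, loupe_headset and rail above 0.3 N and linear speed of each of ear_defenders, loupe_headset below 0.03 m/s and x of loupe_crown in the frame of bar_mid between -0.03 and 0.03 m and y of loupe_crown in the frame of bar_mid between -0.16 and 0.16 m and z of loupe_crown in the frame of bar_mid between -0.012 and 0.025 m and horizontal distance between cup_base and coaster below 0.03 m and angle between cup_base's own z axis and vertical below 0.1 rad and height (world z) of cup_base between 0.002 and 0.009 m and ((horizontal distance between each of cup_a, cup_b and cup_base below 0.009 m and z of cup_a in the frame of cup_base between 0.028 and 0.04 m and angle between each of cup_a, cup_b's own z axis and vertical below 0.1 rad and linear speed of each of cup_a, cup_b below 0.03 m/s and z of cup_b in the frame of cup_base between 0.062 and 0.074 m) or (horizontal distance between each of cup_b, cup_a and cup_base below 0.009 m and z of cup_b in the frame of cup_base between 0.028 and 0.04 m and angle between each of cup_b, cup_a's own z axis and vertical below 0.1 rad and linear speed of each of cup_b, cup_a below 0.03 m/s and z of cup_a in the frame of cup_base between 0.062 and 0.074 m))); the robot touches nothing.
It fails at once if a bystander on the bench is moved more than 30 mm (distance of any of wood_disc, core_mount, jar, brush, wood_block from where it was at the start of the episode above 0.03 m).
It fails at once if a cup is tipped over (more than 0.7 rad) (angle between any of cup_a, cup_b, cup_base's own z axis and vertical above 0.7 rad).
It also fails if it takes over 72 s, if anything falls off the work surface, if the arm or the gripper's body presses on something with over 40 N, if the wrist force passes 120 N, or if a joint passes its speed limit or range.

ROBOT

A 6-joint arm with a two-finger parallel gripper is mounted at the origin on the work surface. World frame = base frame: x ahead of the robot, y to its left, z up, the work surface at z = 0. Lengths are in m, angles in rad, forces in N, time in s.
With the tool pointing down it reaches from about 0.25 to 0.775 m from the base axis. Payload 8.9 kg.
Tool frame: the origin (TCP) lies where the fingers leave the gripper's body, on its centre line; the fingertips stand 73 mm ahead of it and the grasp point (between the pads) lies 54 mm ahead of it; z points along the fingers, y is the line along which they close (so a half turn about z gives the same grasp; the last joint's range is limited). The gripper opens to 85 mm and grips with 20 to 120 N. Pads are 22 mm wide; open, the fingers measure 114 mm over their backs; the gripper's body (76 mm by 85 mm) begins 54 mm behind the grasp point. The pads swing forward as they close: fully open they stand 13 mm farther back than shut.
Start: joints at [1.133, 0.291, -0.153, 1.127, 0, 1.431], TCP at [0.155, 0.502, 0.304] pointing down, gripper open.
Joint ranges: [-2.52, 2.52], [-0.91, 1.74], [-1.3, 1.37], [-1.96, 2.02], [-1.52, 1.47], [-3.14, 3.14]. Speed limits (rad/s): [2.22, 2.22, 2.79, 3.14, 3.14, 3.14].

INTERFACE

Orientations are given as a rotation vector (axis times angle).
In Python, from station import bot gives the robot as it stands.
- The arm moves only by the tool jog_arm, never from a script. Its argument "moves" is a list of rows, each a list of 3 entries, a list of its own where there are three numbers: the shift along the world's x, y, z in m, then the turn, a rotation vector about the world's x, y, z in degrees, then the closure, from -1 (fully open) to 1 (shut). In form: [[[dx, dy, dz], [rx, ry, rz], fingers], ...]. A call has 1 to 12 rows; each row shifts and turns the commanded pose from where the row before left it; what a row does not reach is not made up. A row lasts 1/8 s, in which the tool goes at most 62.5 mm and 10.7 degrees, less where a joint would pass 70% of its speed; a pose out of reach is approached as far as the arm can. A call is refused whole if a number of a shift passes 0.0625 or a number of a turn 10.7, either way. A call with a gripper value outside its range is refused whole. The fingers move at their own pace and stop on an object; "grip_force" is the grip in N (left out, the last holds). Time passes only in rows, so rows that do not move let the fingers close. It gives the time, the measured TCP pose, the force, the opening and the grip force at its end, in the units of the state.
- bot.read_state(): the state, without advancing time (a new reading comes with each control period).
- bot.camera(name): name is "scene" or "side" or "wrist"; returns a dict with "image" (384x512x3 uint8, blue, green, red), "camera_matrix" (3x3 intrinsics, pixels), "dist" ([k1, k2, p1, p2, k3] as OpenCV has them; the pictures are not rectified), "rvec" (rotation vector, rad) and "tvec" (3), from world to camera coordinates, as OpenCV has them. Camera axes: x right, y down, z forward; pixel columns grow to the right and rows downward; lengths in m; the calibration is good to about 2 mm. A picture is of the moment at which its call begins. There is no depth.
- bot.close_job(): hands the job in; it is judged then, once.
The state is a dict: "clock": time; "joints": joint angles; "joint_vel": joint speeds; "joint_efforts": joint torques, N m; "position": TCP position; "tool_rot": TCP orientation; "force": force on the tool from outside, world axes, zero at the start; "moment": the same for the moment, N m; "width": finger opening in m; "grasp_force": force on a finger pad.
Only numpy, scipy, OpenCV 4.12 (cv2) and the standard library are available. Lean on these libraries where they do the work, as an engineer would, in place of code of your own. Each camera call takes 0.05 s, during which the arm holds its last target. There are 200 camera calls.

## Working session

There is one attempt and no reset: what is moved stays moved. The work goes in short steps, Python scripts to look and compute and a tool call to move; the robot and the scene stay as the last step left them, time stands still between calls to the robot, and variables do not carry over. Pictures are saved under pics/ and viewed, at most 13 in all, crops included, and the job is handed in when it is done.

Besides the shell and the picture viewer there is one more tool, called as name(argument=value, ...) on one line, values as JSON. jog_arm: Moves the arm, as the interface text tells. Its arguments: {"type":"object","properties":{"moves":{"type":"array","items":{"type":"array"}},"grip_force":{"type":"number"}},"required":["moves"]}

```bash
mkdir -p pics; cat > h.py <<'E'
import cv2, numpy as np
from station import bot
def P(c):
    R=cv2.Rodrigues(np.array(c["rvec"],float))[0]; return R,np.array(c["tvec"],float).reshape(3)
def ray(c,uv,z):
    R,t=P(c); n=cv2.undistortPoints(np.array(uv,float).reshape(-1,1,2),np.array(c["camera_matrix"]),np.array(c["dist"])).reshape(-1,2)
    o=-R.T@t; d=np.c_[n,np.ones(len(n))]@R
    return o+d*((z-o[2])/d[:,2])[:,None]
def proj(c,X):
    return cv2.projectPoints(np.array(X,float).reshape(-1,1,3),np.array(c["rvec"],float),np.array(c["tvec"],float),np.array(c["camera_matrix"]),np.array(c["dist"]))[0].reshape(-1,2)
def snap(n,f=None):
    c=bot.camera(n)
    if f: cv2.imwrite("pics/"+f,c["image"])
    return c
E
python3 - <<'E'
from h import *
import pickle
s=snap("scene"); d=snap("side"); pickle.dump((s,d),open("c.pkl","wb"))
cv2.imwrite("pics/s1.png",cv2.resize(s["image"],(800,600))); cv2.imwrite("pics/d1.png",cv2.resize(d["image"],(800,600)))
for c in (s,d):
    R,t=P(c); print(-R.T@t, R[2])
print(bot.read_state())
E
```

```text
[1.37521873 0.67555213 0.95242789] [-0.62955701 -0.45829032 -0.62739777]
[ 0.45445007 -0.8021045   0.99083314] [ 0.09279793  0.69802303 -0.71003689]
{'clock': 0.1, 'joints': array([ 1.13267706e+00,  2.91189928e-01, -1.53973769e-01,  1.12670163e+00,
       -2.77375170e-06,  1.43151511e+00]), 'joint_vel': array([ 0.00099549, -0.00109918,  0.0022121 , -0.0003395 , -0.00037081,
       -0.00059998]), 'joint_efforts': array([ 1.25131402e-03, -5.37978065e+01,  3.31918466e+01,  9.31530492e-03,
       -1.53744704e-04, -1.53483063e-05]), 'position': array([0.15443583, 0.5014857 , 0.30343613]), 'tool_rot': array([-4.67623986e-01, -3.10628945e+00,  1.61077326e-03]), 'force': array([-1.00768504,  0.46389806, -0.02346555]), 'moment': array([ 0.01825258, -0.04308041, -0.02381621]), 'grasp_force': 0.0, 'width': 0.08564293936469577}
```

View pics/s1.png

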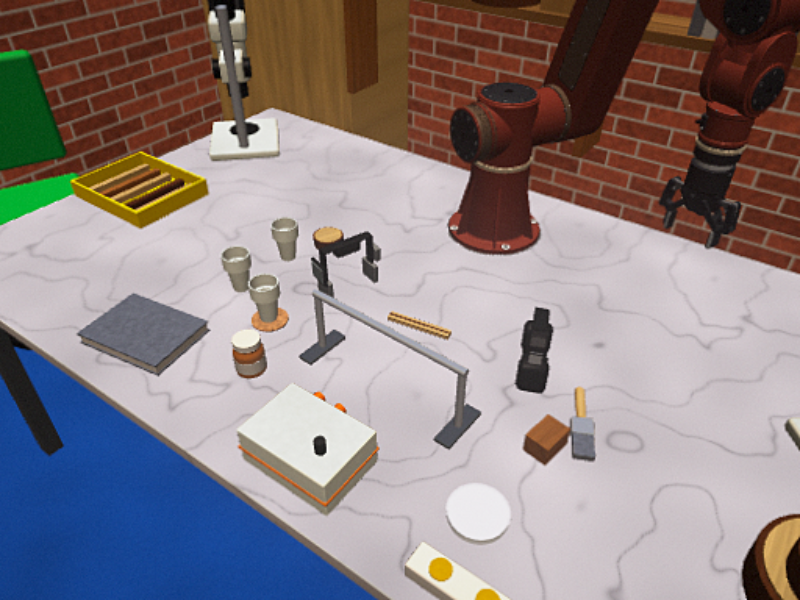

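View pics/d1.png

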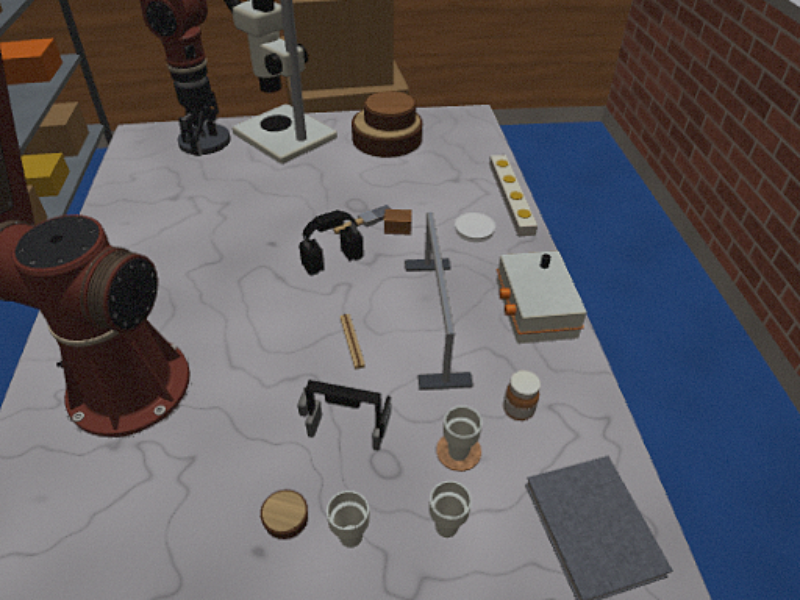

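The scene picture shows the loose cup rims at (285,228) and (236,256), the base cup at (265,285) on its coaster, the bar from (316,294) to (465,371), and the loupe behind it. The side picture (800 px wide) has the ear crown near (335,217), the loupe crown near (344,392), cup rims at (348,508), (449,500) and (462,424), and the bar from (431,215) to (449,330).

```bash
python3 - <<'E'
from h import *
import pickle
s,d=pickle.load(open("c.pkl","rb"))
np.set_printoptions(precision=3,suppress=True)
for n,c,uv,z in [("cupA s",s,(285,227),.1),("cupA d",d,(348,508),.1),("cupB s",s,(236,256),.1),("cupB d",d,(449,501),.1),("base s",s,(265,285),.105),("base d",d,(462,424),.105),
("coaster s",s,(270,319),.005),("coaster d",d,(459,453),.005),("barL s",s,(316,293),.158),("barL d",d,(449,328),.158),("barR s",s,(465,371),.158),("barR d",d,(431,215),.158),
("ear d",d,(335,216),.14),("ear s",s,(541,314),.14),("ear e1 d",d,(319,220),.14),("ear e2 d",d,(352,212),.14),("loupe d",d,(344,390),.13),("loupe end d",d,(308,383),.125),("loupe end2 d",d,(389,397),.125),("loupe s",s,(350,242),.13),("jar d",d,(524,384),.085),("jar s",s,(246,340),.085),("disc d",d,(285,510),.03),("lath d",d,(352,340),.012),("block",d,(398,217),.045)]:
    print(n,ray(c,np.array(uv)*.64,z)[0])
# dark masks around the two headsets, 4x zoom
a=d["image"][120:185,180:245]; b=d["image"][235:295,180:260]; 
e=s["image"][190:260,320:360]; f=s["image"][140:200,190:250]
cv2.imwrite("pics/z1.png",np.hstack([cv2.resize(x,(390,390),interpolation=3) for x in(a,b)]))
E
```

```text
cupA s [ 0.445 -0.346  0.1  ]
cupA d [ 0.432 -0.36   0.1  ]
cupB s [ 0.603 -0.35   0.1  ]
cupB d [ 0.589 -0.367  0.1  ]
base s [ 0.646 -0.211  0.105]
base d [ 0.635 -0.231  0.105]
coaster s [ 0.645 -0.215  0.005]
coaster d [ 0.638 -0.228  0.005]
barL s [ 0.651 -0.054  0.158]
barL d [ 0.64  -0.056  0.158]
barR s [0.664 0.302 0.158]
barR d [0.659 0.289 0.158]
ear d [0.444 0.332 0.14 ]
ear s [0.424 0.332 0.14 ]
ear e1 d [0.408 0.321 0.14 ]
ear e2 d [0.484 0.343 0.14 ]
loupe d [ 0.439 -0.155  0.13 ]
loupe end d [ 0.376 -0.129  0.125]
loupe end2 d [ 0.515 -0.175  0.125]
loupe s [ 0.436 -0.144  0.13 ]
jar d [ 0.771 -0.145  0.085]
jar s [ 0.781 -0.132  0.085]
disc d [ 0.325 -0.318  0.03 ]
lath d [0.461 0.064 0.012]
block [0.602 0.437 0.045]
```

View pics/z1.png

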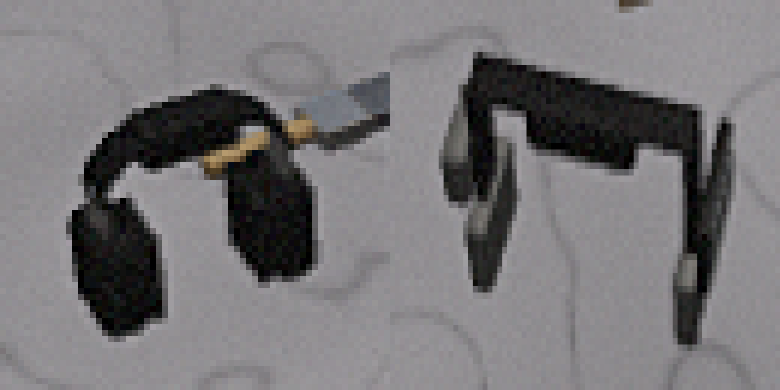

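The zoomed crop shows both headsets standing. The crown blocks are clear: the ear's long axis is turned about +16° and the loupe's about -18°. I'll move above the ear defenders and look with the wrist camera.

jog_arm(moves=[[[0.05,-0.03,0],[0,0,5.5],-1],[[0.05,-0.03,0],[0,0,5.5],-1],[[0.05,-0.03,0],[0,0,5.5],-1],[[0.05,-0.03,0],[0,0,5.5],-1],[[0.05,-0.03,0],[0,0,5.5],-1],[[0.03,-0.02,0.0],[0,0,5.5],-1],[[0,0,0],[0,0,0],-1],[[0,0,0],[0,0,0],-1]], grip_force=40)

```text
clock: 1.1
position: [0.434, 0.3318, 0.3036]
tool_rot: [0.432, -3.111, 0.0]
force: [-1.0, -0.6, 0.7]
width: 0.0856
grasp_force: 0.0
```

```bash
python3 - <<'E'
from h import *
import pickle
w=snap("wrist","w1.png"); pickle.dump(w,open("w1.pkl","wb"))
R,t=P(w); st=bot.read_state(); print(-R.T@t,R[2],R[0],st["position"],st["tool_rot"])
print(proj(w,[[.434,.332,.14]]))
E
```

```text
[0.36272889 0.31183165 0.37426248] [ 0.28128355  0.07993281 -0.95628987] [-2.72413119e-01  9.62180339e-01  2.97451743e-04] [0.43372078 0.33210501 0.30371513] [ 4.33604273e-01 -3.11071996e+00  1.64621073e-05]
[[258.21209132 192.96229497]]
```

View pics/w1.png

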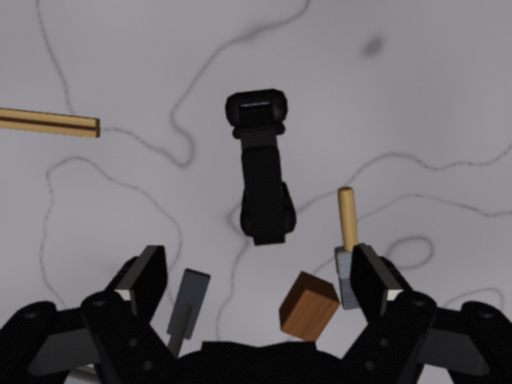

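```bash
python3 - <<'E'
from h import *
import pickle
np.set_printoptions(precision=3,suppress=True)
w=pickle.load(open("w1.pkl","rb"))
print(ray(w,[(262,148),(269,242),(256,110)],.14)); print(ray(w,[(256,94),(256,108)],.074))
# median column of dark pixels per row
g=w["image"].max(2)<60
for r in range(90,250,8):
    x=np.where(g[r,200:320])[0]+200
    if len(x): print(r,x.min(),x.max(),ray(w,[((x.min()+x.max())/2,r)],.14)[0][:2], end=' | ')
E
```

```text
[[0.399 0.325 0.14 ]
 [0.472 0.352 0.14 ]
 [0.374 0.313 0.14 ]]
[[0.364 0.31  0.074]
 [0.376 0.313 0.074]]
90 260 277 [0.358 0.318] | 98 228 285 [0.366 0.311] | 106 225 286 [0.372 0.312] | 114 226 285 [0.377 0.314] | 122 229 281 [0.383 0.315] | 130 233 284 [0.387 0.319] | 138 236 275 [0.394 0.318] | 146 242 276 [0.399 0.323] | 154 242 278 [0.404 0.325] | 162 242 279 [0.41  0.327] | 170 243 280 [0.416 0.329] | 178 244 280 [0.422 0.332] | 186 245 286 [0.427 0.336] | 194 243 288 [0.433 0.338] | 202 242 291 [0.439 0.34 ] | 210 241 294 [0.446 0.343] | 218 240 295 [0.452 0.345] | 226 241 294 [0.459 0.347] | 234 245 284 [0.466 0.346] | 242 254 283 [0.472 0.352] |
```

jog_arm(moves=[[[0.001,0.005,-0.03],[0,0,4],-1],[[0,0,-0.04],[0,0,0],-1],[[0,0,-0.03],[0,0,0],-1],[[0,0,-0.018],[0,0,0],-1],[[0,0,0],[0,0,0],-1],[[0,0,0],[0,0,0],1],[[0,0,0],[0,0,0],1],[[0,0,0],[0,0,0],1],[[0,0,0],[0,0,0],1],[[0,0,0],[0,0,0],1],[[0,0,0],[0,0,0],1]])

```text
clock: 2.52
position: [0.4359, 0.337, 0.1867]
tool_rot: [-0.542, 3.093, 0.001]
force: [-1.5, 0.5, 5.9]
width: 0.0293
grasp_force: 39.9
```

jog_arm(moves=[[[0,0,0.03],[0,0,0],1],[[0,0,0.05],[0,0,0],1],[[0,0,0.06],[0,0,-3],1],[[0,0,0.06],[0,0,-3],1],[[0.03,-0.02,0.0],[0,0,-4],1],[[0.05,-0.03,0],[0,0,-4],1],[[0.05,-0.03,0],[0,0,-4],1],[[0.05,-0.03,0],[0,0,-4],1],[[0.04,-0.012,0],[0,0,0],1],[[0,0,0],[0,0,0],1],[[0,0,0],[0,0,0],1]])

```text
clock: 3.9
position: [0.6552, 0.2147, 0.3853]
tool_rot: [-0.058, -3.14, 0.0]
force: [0.3, 0.1, -2.6]
width: 0.0293
grasp_force: 40.4
```

```bash
python3 - <<'E'
from h import *
import pickle
s=snap("scene"); d=snap("side"); w=snap("wrist"); pickle.dump((s,d,w),open("c2.pkl","wb"))
cv2.imwrite("pics/v2.png",np.vstack([np.hstack([cv2.resize(s["image"][150:320,150:400],(400,272)),cv2.resize(d["image"][80:250,180:430],(400,272))]),np.pad(cv2.resize(w["image"],(427,320)),((0,0),(0,373),(0,0)))]))
st=bot.read_state(); print(st["position"],st["tool_rot"],st["force"])
E
```

```text
[0.65465949 0.21542921 0.38653184] [5.64266563e-02 3.14081975e+00 2.40882898e-04] [-0.7944851  -0.04487192 -2.23335422]
```

View pics/v2.png

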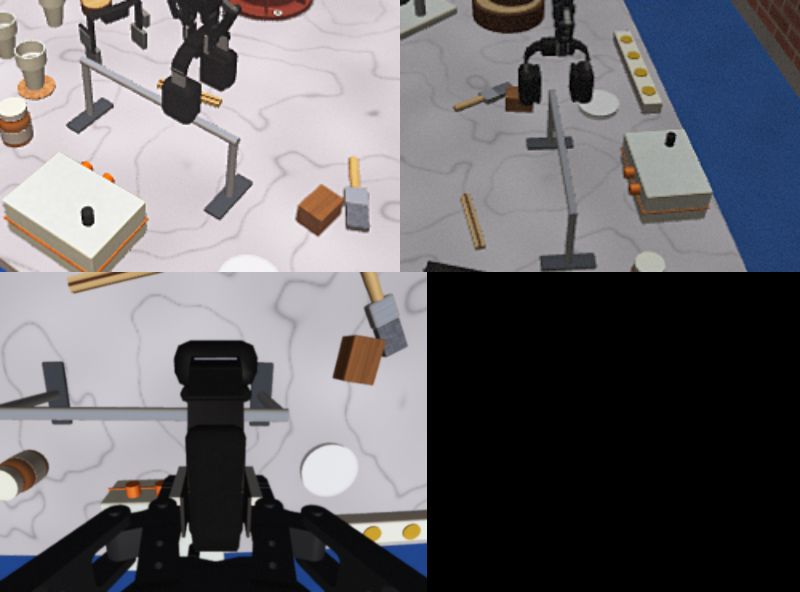

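The montage shows the ear defenders held above the bar, shells straddling it. In the wrist frame the bar runs from about (0,166) to (345,170).

```bash
python3 - <<'E'
from h import *
import pickle
np.set_printoptions(precision=3,suppress=True)
s,d,w=pickle.load(open("c2.pkl","rb"))
g=w["image"]
for col in (80,150,330):
    print(col,[int(v) for v in g[150:185,col].mean(1)])
print(ray(w,[(345,170),(240,168),(80,167)],.154))
# side view: bar ends in crop px
sc=250/400
f=lambda p,o:(p[0]*sc+o[0],p[1]*sc+o[1])
print(ray(d,[f((152,95),(180,80)),f((173,208),(180,80))],.158)); print(ray(s,[f((84,61),(150,150)),f((236,138),(150,150))],.158))
E
```

```text
80 [45, 47, 49, 51, 54, 55, 56, 58, 57, 60, 60, 59, 68, 89, 115, 134, 143, 150, 155, 157, 158, 157, 155, 156, 155, 153, 143, 116, 80, 70, 67, 76, 111, 161, 189]
150 [203, 202, 201, 202, 200, 200, 202, 201, 200, 199, 196, 172, 122, 93, 106, 126, 142, 149, 154, 155, 157, 158, 157, 157, 156, 155, 155, 161, 179, 194, 197, 198, 198, 197, 196]
330 [192, 191, 192, 184, 168, 133, 91, 64, 57, 56, 58, 58, 59, 62, 74, 94, 118, 134, 145, 152, 153, 156, 156, 157, 157, 156, 156, 153, 149, 151, 169, 187, 191, 191, 192]
[[0.656 0.301 0.154]
 [0.65  0.198 0.154]
 [0.643 0.039 0.154]]
[[ 0.655  0.279  0.158]
 [ 0.642 -0.056  0.158]]
[[ 0.653 -0.052  0.158]
 [ 0.66   0.299  0.158]]
```

jog_arm(moves=[[[-0.002,0,-0.04],[0,0,0],1],[[0,0,-0.045],[0,0,0],1],[[0,0,-0.035],[0,0,0],1],[[0,0,-0.02],[0,0,0],1],[[0,0,-0.008],[0,0,0],1],[[0,0,-0.003],[0,0,0],1],[[0,0,0],[0,0,0],1],[[0,0,0],[0,0,0],1]])

```text
clock: 5.05
position: [0.6539, 0.2148, 0.2359]
tool_rot: [0.058, 3.14, 0.001]
force: [-0.1, -0.2, -2.3]
width: 0.0292
grasp_force: 40.3
```

jog_arm(moves=[[[0,0,-0.002],[0,0,0],1],[[0,0,-0.001],[0,0,0],1],[[0,0,0],[0,0,0],1]])

```text
clock: 5.42
position: [0.6539, 0.2148, 0.2346]
tool_rot: [0.058, 3.138, 0.001]
force: [-4.9, -0.9, 14.2]
width: 0.0291
grasp_force: 42.6
```

Contact. Next I release, rise and go to the loupe.

jog_arm(moves=[[[0,0,0.001],[0,0,0],0.2],[[0,0,0],[0,0,0],-0.3],[[0,0,0],[0,0,0],-0.6],[[0,0,0],[0,0,0],-0.6],[[0,0,0.05],[0,0,0],-0.6],[[0,0,0.05],[0,0,0],-0.6],[[-0.04,-0.06,0],[0,0,-4],-1],[[-0.05,-0.06,0],[0,0,-4],-1],[[-0.05,-0.06,0],[0,0,-4],-1],[[-0.04,-0.06,0],[0,0,-4],-1],[[-0.03,-0.06,-0.03],[0,0,0],-1],[[-0.007,-0.06,-0.01],[0,0,0],-1]])

```text
clock: 6.92
position: [0.4697, -0.0971, 0.2968]
tool_rot: [-0.493, -3.102, -0.0]
force: [1.1, -0.2, 0.5]
width: 0.0857
grasp_force: 0.0
```

jog_arm(moves=[[[0,0,0],[0,0,0],-1],[[0,0,0],[0,0,0],-1]])

```text
clock: 7.18
position: [0.4717, -0.0964, 0.2975]
tool_rot: [0.496, 3.102, 0.001]
force: [-0.4, 0.1, 0.1]
width: 0.0854
grasp_force: 0.0
```

```bash
python3 - <<'E'
from h import *
import pickle
np.set_printoptions(precision=3,suppress=True)
d=snap("side"); w=snap("wrist"); pickle.dump((d,w),open("c3.pkl","wb"))
cv2.imwrite("pics/v3.png",np.hstack([cv2.resize(w["image"],(512,384)),cv2.resize(d["image"][100:292,200:344],(288,384))]))
st=bot.read_state(); print(st["position"],st["tool_rot"],st["clock"])
g=w["image"].max(2)<70
for r in range(60,260,8):
    x=np.where(g[r,180:340])[0]+180
    if len(x): print(r,x.min(),x.max(),ray(w,[((x.min()+x.max())/2,r)],.13)[0][:2], end=' | ')
E
```

```text
[ 0.472 -0.095  0.298] [0.493 3.102 0.   ] 7.275
68 180 199 [ 0.37  -0.113] | 76 202 208 [ 0.378 -0.104] | 84 181 212 [ 0.381 -0.112] | 92 180 221 [ 0.387 -0.111] | 100 180 182 [ 0.388 -0.127] | 108 180 182 [ 0.394 -0.129] | 116 180 182 [ 0.399 -0.131] | 124 180 183 [ 0.404 -0.133] | 132 180 189 [ 0.411 -0.133] | 140 180 191 [ 0.416 -0.135] | 148 180 191 [ 0.422 -0.137] | 156 180 191 [ 0.428 -0.139] | 164 180 192 [ 0.434 -0.141] | 172 180 192 [ 0.44  -0.144] | 180 180 192 [ 0.446 -0.146] | 188 180 193 [ 0.452 -0.148] | 196 180 222 [ 0.462 -0.14 ] | 204 180 222 [ 0.468 -0.142] | 212 180 219 [ 0.474 -0.146] | 220 180 201 [ 0.478 -0.155] | 228 180 220 [ 0.487 -0.15 ] | 236 180 329 [ 0.508 -0.11 ] | 244 180 331 [ 0.515 -0.112] | 252 306 332 [ 0.539 -0.063] |
```

View pics/v3.png

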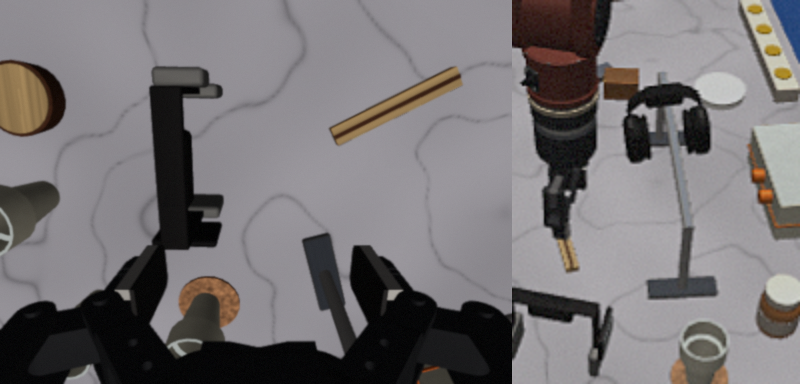

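The loupe band runs from (167,88) to (177,248) in the wrist picture, with the crown block at rows 130–195. The side crop shows the ear defenders hanging on the bar.

```bash
python3 - <<'E'
from h import *
import pickle
np.set_printoptions(precision=3,suppress=True)
d,w=pickle.load(open("c3.pkl","rb"))
g=w["image"].max(2)<70
for r in range(90,250,10):
    x=np.where(g[r,130:260])[0]+130
    print(r,x.min(),x.max(),ray(w,[(x.min(),r),(x.max(),r)],.13)[:,:2].ravel(), end=' | ')
E
```

```text
90 150 221 [ 0.375 -0.146  0.391 -0.097] | 100 150 182 [ 0.381 -0.149  0.388 -0.126] | 110 151 182 [ 0.388 -0.151  0.395 -0.129] | 120 152 183 [ 0.395 -0.153  0.402 -0.131] | 130 152 186 [ 0.402 -0.156  0.41  -0.132] | 140 153 191 [ 0.409 -0.158  0.418 -0.131] | 150 154 191 [ 0.416 -0.16   0.425 -0.133] | 160 155 191 [ 0.423 -0.163  0.432 -0.136] | 170 155 192 [ 0.431 -0.166  0.44  -0.139] | 180 156 192 [ 0.438 -0.168  0.447 -0.141] | 190 157 193 [ 0.446 -0.171  0.455 -0.144] | 200 158 222 [ 0.454 -0.174  0.47  -0.125] | 210 159 220 [ 0.462 -0.176  0.477 -0.129] | 220 159 201 [ 0.47  -0.18   0.481 -0.147] | 230 159 219 [ 0.478 -0.183  0.494 -0.136] | 240 152 217 [ 0.485 -0.192  0.502 -0.141] |
```

jog_arm(moves=[[[-0.02,-0.03,0],[0,0,-1.4],-1],[[-0.019,-0.026,0],[0,0,0],-1],[[0,0,-0.04],[0,0,0],-1],[[0,0,-0.04],[0,0,0],-1],[[0,0,-0.03],[0,0,0],-1],[[0,0,-0.011],[0,0,0],-1],[[0,0,0],[0,0,0],1],[[0,0,0],[0,0,0],1],[[0,0,0],[0,0,0],1],[[0,0,0],[0,0,0],1],[[0,0,0],[0,0,0],1],[[0,0,0],[0,0,0],1]])

```text
clock: 8.78
position: [0.4332, -0.1528, 0.1771]
tool_rot: [0.533, 3.095, -0.001]
force: [0.2, -1.1, 6.6]
width: 0.0255
grasp_force: 41.3
```

jog_arm(moves=[[[0,0,0.03],[0,0,0],1],[[0,0,0.05],[0,0,0],1],[[0,0,0.06],[0,0,0],1],[[0,0,0.06],[0,0,3],1],[[0.03,0.03,0.0],[0,0,3],1],[[0.05,0.045,0],[0,0,4],1],[[0.05,0.045,0],[0,0,4],1],[[0.05,0.04,0],[0,0,3],1],[[0.032,0.028,0],[0,0,0],1],[[0,0,0],[0,0,0],1],[[0,0,-0.02],[0,0,0],1],[[0,0,0],[0,0,0],1]])

```text
clock: 10.28
position: [0.6352, 0.028, 0.3551]
tool_rot: [-0.07, -3.137, -0.0]
force: [-0.1, -0.0, -1.6]
width: 0.0253
grasp_force: 40.0
```

```bash
python3 - <<'E'
from h import *
import pickle
d=snap("side"); w=snap("wrist"); 
cv2.imwrite("pics/v4.png",np.hstack([cv2.resize(w["image"],(512,384)),cv2.resize(d["image"][100:292,200:344],(288,384))]))
st=bot.read_state(); print(st["position"],st["tool_rot"],st["clock"],st["force"])
E
```

```text
[0.63594515 0.02784278 0.35692352] [-7.01176207e-02 -3.14056332e+00  3.19681656e-05] 10.375 [ 0.01064255 -0.47880411 -1.13472323]
```

View pics/v4.png

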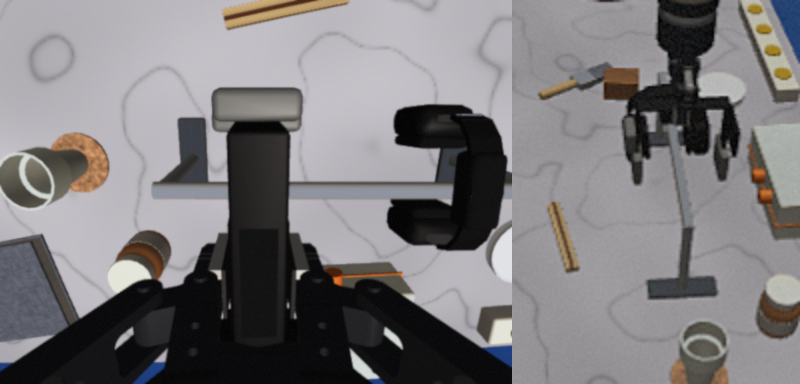

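The loupe is over the bar and square to it, in line with the hanging ear defenders and well separated along the bar. Lowering.

jog_arm(moves=[[[0.008,0.004,-0.01],[0,0,0],1],[[0,0,-0.04],[0,0,0],1],[[0,0,-0.04],[0,0,0],1],[[0,0,-0.02],[0,0,0],1],[[0,0,-0.008],[0,0,0],1],[[0,0,-0.003],[0,0,0],1],[[0,0,-0.001],[0,0,0],1],[[0,0,-0.001],[0,0,0],1],[[0,0,0],[0,0,0],1]])

```text
clock: 11.5
position: [0.6449, 0.0323, 0.2348]
tool_rot: [0.069, 3.139, -0.0]
force: [-1.7, -0.5, 4.8]
width: 0.0256
grasp_force: 40.8
```

jog_arm(moves=[[[0,0,0.0005],[0,0,0],0.2],[[0,0,0],[0,0,0],-0.3],[[0,0,0],[0,0,0],-0.6],[[0,0,0],[0,0,0],-0.6],[[0,0,0.05],[0,0,0],-0.6],[[0,0,0.05],[0,0,0],-0.6],[[-0.03,-0.06,0],[0,0,0],-1],[[-0.035,-0.06,0],[0,0,0],-1],[[-0.035,-0.06,0],[0,0,0],-1],[[-0.035,-0.06,0],[0,0,0],-1],[[-0.035,-0.06,0],[0,0,0],-1],[[-0.03,-0.06,0],[0,0,0],-1]])

```text
clock: 13.0
position: [0.4613, -0.2969, 0.3342]
tool_rot: [0.069, 3.14, -0.001]
force: [0.3, 0.0, -0.3]
width: 0.085
grasp_force: 0.0
```

jog_arm(moves=[[[0,-0.03,0],[0,0,0],-1],[[0,0,0],[0,0,0],-1],[[0,0,0],[0,0,0],-1]])

```text
clock: 13.38
position: [0.4625, -0.3249, 0.3338]
tool_rot: [-0.069, -3.141, -0.001]
force: [1.0, -0.6, 0.5]
width: 0.0852
grasp_force: 0.0
```

```bash
python3 - <<'E'
from h import *
import pickle
d=snap("side"); w=snap("wrist"); pickle.dump((d,w),open("c5.pkl","wb"))
cv2.imwrite("pics/v5.png",np.hstack([cv2.resize(w["image"],(512,384)),cv2.resize(d["image"][100:292,200:344],(288,384))]))
st=bot.read_state(); print(st["position"],st["tool_rot"],st["clock"],st["force"])
p=st["position"]; print(proj(w,[[.438,-.353,.1],[.596,-.358,.1],[.64,-.221,.105]]))
E
```

```text
[ 0.46279376 -0.32438342  0.3339358 ] [-6.71482576e-02 -3.14082388e+00 -4.45565836e-04] 13.475 [0.80985117 0.21840287 0.16689321]
[[227.17180782 147.92420604]
 [233.00632093 288.66344655]
 [354.53473384 319.07323648]]
```

View pics/v5.png

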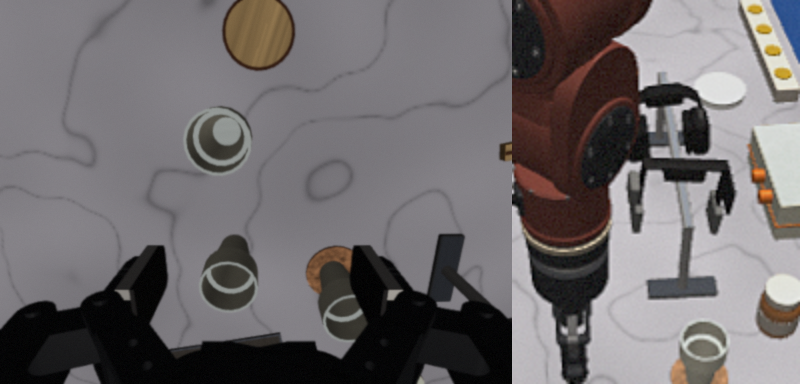

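Both headsets hang straddled on the bar. In the wrist picture the cup A rim is at about (218,140), cup B at (229,285), and the base rim is partly hidden at (343,318).

```bash
cat >> h.py <<'E'
def rim(c,xy,z,r=.031):
    """fit the bright rim ring near world xy at height z: ellipse on bright pixels around, centre cast on plane"""
    u=proj(c,[[*xy,z]])[0]; q=proj(c,[[xy[0],xy[1]+r,z],[xy[0]+r,xy[1],z]])
    R=np.linalg.norm(q-u,axis=1).max()
    hsv=c["image"].astype(int); m=(hsv.min(2)>np.percentile(hsv.min(2),50)*1.12)
    return u,R,m
E
python3 - <<'E'
from h import *
import pickle
np.set_printoptions(precision=3,suppress=True)
d,w=pickle.load(open("c5.pkl","rb"))
im=w["image"]
print(im[140,175:262].min(1)); print(im[285,195:262].min(1)); print(im[95:180,218].min(1))
print(ray(w,[(218,140),(184,140),(252,140)],.1),ray(w,[(229,285)],.1),ray(w,[(343,318)],.105))
E
```

```text
[124 125 122 125 124 122 124 127 139 147 138 102  65  51  52  51  50  65
 104 137 145 146 143 130  82  59  59  56  56  55  55  56  53  52  51  50
  48  49  49  50  66  97 128 141 145 146 148 147 145 145 146 145 146 146
 146 147 145 145 146 146 144 136 110  76  56  49  50  53  80 122 140 144
 146 146 145 138 121 117 122 122 121 121 123 119 120 122 122]
[130 129 129 135 142 139 111  72  51  47  45  43  41  41  37  46  71 112
 139 148 147 148 145 134 116  89  65  48  45  44  45  47  46  48  46  49
  49  51  50  51  53  49  50  51  53  61  76 100 116 136 148 149 147 145
 130 101  69  51  55  89 132 139 126 122 130 133 133]
[128 128 128 128 129 128 129 127 128 127 118  97 104 137 147 147 147 147
 142 126  86  72  73  80 103 129 143 146 145 145 145 146 147 148 146 145
 144 143 144 144 145 145 144 147 146 141 129  98  63  48  41  41  42  42
  43  44  44  44  44  44  45  45  47  53  80 118 144 149 148 140 107  62
  44  45  45  47  59  97 128 140 134 125 122 122 121]
[[ 0.43  -0.361  0.1  ]
 [ 0.428 -0.394  0.1  ]
 [ 0.431 -0.329  0.1  ]] [[ 0.591 -0.362  0.1  ]] [[ 0.638 -0.234  0.105]]
```

jog_arm(moves=[[[-0.033,-0.037,0],[0,0,0],-1],[[0,0,-0.05],[0,0,0],-1],[[0,0,-0.05],[0,0,0],-1],[[0,0,-0.04],[0,0,0],-1],[[0,0,-0.03],[0,0,0],-1],[[0,0,-0.02],[0,0,0],-1],[[0,0,0],[0,0,0],-1],[[0,0,0],[0,0,0],0.3],[[0,0,0],[0,0,0],0.3],[[0,0,0],[0,0,0],0.3],[[0,0,0],[0,0,0],0.3]], grip_force=25)

```text
clock: 14.85
position: [0.4302, -0.3628, 0.1452]
tool_rot: [0.069, 3.139, -0.002]
force: [-0.2, 1.8, 6.7]
width: 0.0642
grasp_force: 29.5
```

jog_arm(moves=[[[0,0,0.02],[0,0,0],0.3],[[0,0,0.04],[0,0,0],0.3],[[0,0,0.05],[0,0,0],0.3],[[0,0,0.05],[0,0,0],0.3],[[0.03,0.03,0.02],[0,0,0],0.3],[[0.035,0.035,0],[0,0,0],0.3],[[0.035,0.035,0],[0,0,0],0.3],[[0.03,0.03,0],[0,0,0],0.3],[[0,0,0],[0,0,0],0.3],[[0,0,0],[0,0,0],0.3]])

```text
clock: 16.1
position: [0.5592, -0.2325, 0.3239]
tool_rot: [-0.069, -3.14, 0.0]
force: [0.8, -0.1, -1.3]
width: 0.0641
grasp_force: 29.7
```

```bash
python3 - <<'E'
from h import *
import pickle
np.set_printoptions(precision=3,suppress=True)
d=snap("side"); w=snap("wrist"); pickle.dump((d,w),open("c6.pkl","wb"))
cv2.imwrite("pics/v6.png",np.hstack([cv2.resize(w["image"],(512,384)),cv2.resize(d["image"][230:326,240:312],(288,384))]))
st=bot.read_state(); print(st["position"],st["tool_rot"],st["clock"],st["force"],st["width"])
E
```

```text
[ 0.559 -0.233  0.324] [-0.071 -3.141  0.   ] 16.2 [-0.553 -0.654 -1.257] 0.06434441924076634
```

View pics/v6.png

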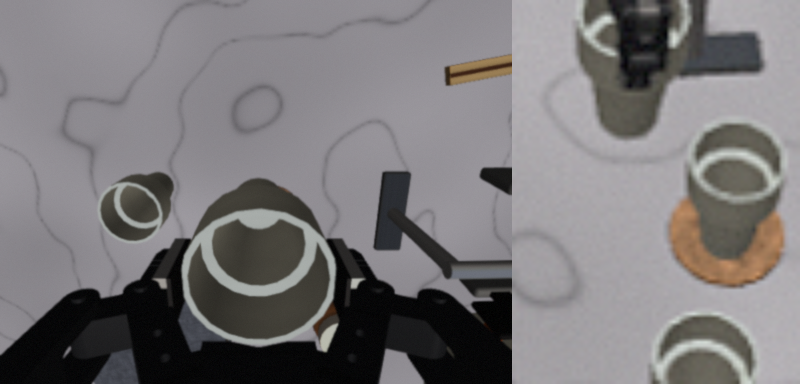

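The wrist view is blocked by the held cup, but cup B's rim shows at (131,212). The side crop shows the base rim ellipse spanning x 687–786, y 119–202, and the coaster spanning 669–783, 190–286.

```bash
python3 - <<'E'
from h import *
import pickle
np.set_printoptions(precision=4,suppress=True)
d,w=pickle.load(open("c6.pkl","rb")); s=pickle.load(open("c.pkl","rb"))[0]
f=lambda x,y:((x-512)/4+240-.4,y/4+230-.4)
print("rim",ray(d,[f(736.5,160.5)],.105),ray(d,[f(687,160),f(786,160)],.105)[:,:2],"coaster",ray(d,[f(726,238)],.005))
# coaster orange mask in side & scene
for n,c in(("side",d),("scene",s)):
    h=cv2.cvtColor(c["image"],cv2.COLOR_BGR2HSV); m=cv2.inRange(h,(3,100,60),(20,255,255))
    for cn in cv2.findContours(m,0,2)[0]:
        if cv2.contourArea(cn)>150:
            p=cn.reshape(-1,2).astype(float); q=ray(c,p,.005)[:,:2]
            if np.linalg.norm(np.median(q,0)-[.64,-.22])<.08:
                (cx,r)=cv2.minEnclosingCircle(q.astype(np.float32)); print(n,cx,r)
print("B",ray(w,[(131,212)],.1))
# foot of held cup in side as check of side camera: predicted centre of held rim
st=bot.read_state()["position"]; z=st[2]-.1452
print("held foot/rim predicted in crop",[( (u-240+.4)*4+512,(v-230+.4)*4) for u,v in proj(d,[[*st[:2],z],[*st[:2],z+.1]])])
E
```

```text
rim [[ 0.6363 -0.226   0.105 ]] [[ 0.6032 -0.2217]
 [ 0.6696 -0.2295]] coaster [[ 0.637  -0.2254  0.005 ]]
side (0.6379974484443665, -0.22316846251487732) 0.040780678391456604
scene (0.6442192792892456, -0.21816164255142212) 0.042214252054691315
B [[ 0.5925 -0.3618  0.1   ]]
held foot/rim predicted in crop [(np.float64(627.3593662718314), np.float64(115.95212508390895)), (np.float64(632.5137964432303), np.float64(15.748787871518493))]
```

jog_arm(moves=[[[0.04,0.004,0],[0,0,0],0.3],[[0.037,0.0035,0],[0,0,0],0.3],[[0,0,0],[0,0,0],0.3],[[0,0,-0.03],[0,0,0],0.3],[[0,0,-0.03],[0,0,0],0.3],[[0,0,-0.02],[0,0,0],0.3],[[0,0,-0.02],[0,0,0],0.3],[[0,0,0],[0,0,0],0.3]])

```text
clock: 17.2
position: [0.6347, -0.2254, 0.2228]
tool_rot: [-0.071, -3.138, -0.002]
force: [0.1, -0.1, -2.0]
width: 0.064
grasp_force: 28.7
```

jog_arm(moves=[[[0.0015,0,-0.01],[0,0,0],0.3],[[0,0,-0.01],[0,0,0],0.3],[[0,0,-0.01],[0,0,0],0.3],[[0,0,-0.004],[0,0,0],0.3],[[0,0,0],[0,0,0],0.3]])

```text
clock: 17.82
position: [0.6379, -0.2248, 0.1895]
tool_rot: [-0.069, -3.14, -0.0]
force: [0.7, -0.1, -1.3]
width: 0.064
grasp_force: 28.7
```

jog_arm(moves=[[[0,0,-0.003],[0,0,0],0.3],[[0,0,-0.002],[0,0,0],0.3],[[0,0,-0.001],[0,0,0],0.3],[[0,0,0],[0,0,0],0.3]])

```text
clock: 18.32
position: [0.6381, -0.2249, 0.1843]
tool_rot: [0.069, 3.14, -0.0]
force: [-0.1, 0.5, 2.1]
width: 0.0641
grasp_force: 29.1
```

jog_arm(moves=[[[0,0,-0.001],[0,0,0],0.3],[[0,0,0.001],[0,0,0],-0.4],[[0,0,0],[0,0,0],-1],[[0,0,0],[0,0,0],-1],[[0,0,0],[0,0,0],-1],[[0,0,0.02],[0,0,0],-1],[[0,0,0.05],[0,0,0],-1],[[0,0,0.05],[0,0,0],-1],[[-0.016,-0.048,0],[0,0,0],-1],[[-0.015,-0.045,0],[0,0,0],-1],[[-0.015,-0.045,0],[0,0,0],-1],[[0,0,0],[0,0,0],-1]])

```text
clock: 19.82
position: [0.5906, -0.3661, 0.3034]
tool_rot: [-0.076, -3.14, 0.001]
force: [-0.0, 0.3, 0.4]
width: 0.0857
grasp_force: 0.0
```

```bash
python3 - <<'E'
from h import *
import pickle
np.set_printoptions(precision=4,suppress=True)
d=snap("side"); w=snap("wrist"); pickle.dump((d,w),open("c7.pkl","wb"))
cv2.imwrite("pics/v7.png",np.hstack([cv2.resize(w["image"],(512,384)),cv2.resize(d["image"][230:326,240:312],(288,384))]))
st=bot.read_state(); print(st["position"],st["tool_rot"],st["clock"],st["width"]); print(proj(w,[[.592,-.3625,.1]]))
print([( (u-240+.4)*4+512,(v-230+.4)*4) for u,v in proj(d,[[.6365,-.2255,.139]])])
E
```

```text
[ 0.5919 -0.363   0.3036] [-0.0706 -3.1406 -0.0009] 19.925 0.0852134913546283
[[259.6793 180.1357]]
[(np.float64(740.8810016378314), np.float64(130.7079975012028))]
```

View pics/v7.png

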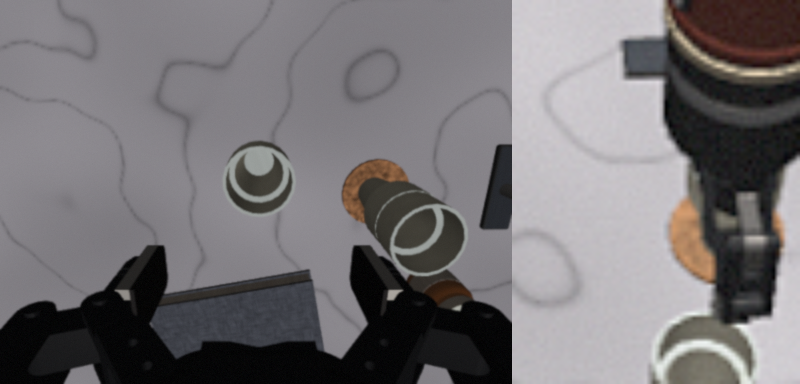

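Cup A is nested and upright: the stack rim is centred at about (428,237) in the wrist view. Cup B's rim is at (259,179), right under the tool. Grasping B.

jog_arm(moves=[[[-0.001,0,-0.04],[0,0,0],-1],[[0,0,-0.04],[0,0,0],-1],[[0,0,-0.04],[0,0,0],-1],[[0,0,-0.025],[0,0,0],-1],[[0,0,-0.013],[0,0,0],-1],[[0,0,0],[0,0,0],-1],[[0,0,0],[0,0,0],0.3],[[0,0,0],[0,0,0],0.3],[[0,0,0],[0,0,0],0.3],[[0,0,0],[0,0,0],0.3]])

```text
clock: 21.18
position: [0.5918, -0.3634, 0.1476]
tool_rot: [0.069, 3.138, -0.002]
force: [0.2, 0.1, 6.1]
width: 0.0643
grasp_force: 28.2
```

```bash
python3 - <<'E'
from h import *
import pickle
d,w=pickle.load(open("c7.pkl","rb"))
print(ray(w,[(428,237),(259,179)],.139)[0],ray(w,[(259,179)],.1), bot.read_state()["position"])
E
```

```text
[ 0.63645802 -0.22526194  0.139     ] [[ 0.59091752 -0.36306057  0.1       ]] [ 0.59177724 -0.36338847  0.14760432]
```

jog_arm(moves=[[[0,0,0.02],[0,0,0],0.3],[[0,0,0.04],[0,0,0],0.3],[[0,0,0.05],[0,0,0],0.3],[[0,0,0.05],[0,0,0],0.3],[[0,0,0.04],[0,0,0],0.3],[[0.015,0.046,0],[0,0,0],0.3],[[0.015,0.046,0],[0,0,0],0.3],[[0.015,0.046,0],[0,0,0],0.3],[[0,0,0],[0,0,0],0.3],[[0,0,-0.02],[0,0,0],0.3],[[0,0,0],[0,0,0],0.3]])

```text
clock: 22.55
position: [0.6352, -0.2252, 0.3248]
tool_rot: [-0.07, -3.138, -0.001]
force: [-0.3, -0.5, -1.0]
width: 0.0643
grasp_force: 28.5
```

jog_arm(moves=[[[0.001,0,-0.03],[0,0,0],0.3],[[0,0,-0.025],[0,0,0],0.3],[[0,0,-0.015],[0,0,0],0.3],[[0,0,-0.015],[0,0,0],0.3],[[0,0,-0.01],[0,0,0],0.3],[[0,0,-0.004],[0,0,0],0.3],[[0,0,0],[0,0,0],0.3]])

```text
clock: 23.42
position: [0.6371, -0.2249, 0.227]
tool_rot: [0.069, 3.141, -0.0]
force: [-0.8, 0.4, -1.4]
width: 0.0647
grasp_force: 28.5
```

jog_arm(moves=[[[0,0,-0.003],[0,0,0],0.3],[[0,0,-0.002],[0,0,0],0.3],[[0,0,-0.0015],[0,0,0],0.3],[[0,0,0],[0,0,0],0.3]])

```text
clock: 23.92
position: [0.6371, -0.2249, 0.2207]
tool_rot: [0.069, 3.14, -0.0]
force: [0.3, -0.0, 2.0]
width: 0.0647
grasp_force: 28.8
```

Contact is at the expected height. I give a small push, release, then retreat.

jog_arm(moves=[[[0,0,-0.001],[0,0,0],0.3],[[0,0,0.001],[0,0,0],-0.4],[[0,0,0],[0,0,0],-1],[[0,0,0],[0,0,0],-1],[[0,0,0],[0,0,0],-1],[[0,0,0.02],[0,0,0],-1],[[0,0,0.05],[0,0,0],-1],[[0,0,0.05],[0,0,0],-1],[[-0.05,0,0.02],[0,0,0],-1],[[-0.05,0,0],[0,0,0],-1],[[-0.05,0,0],[0,0,0],-1],[[-0.05,0,0],[0,0,0],-1]])

```text
clock: 25.42
position: [0.4354, -0.2247, 0.3604]
tool_rot: [0.069, 3.14, -0.001]
force: [-1.2, -0.3, 0.9]
width: 0.0854
grasp_force: 0.0
```

```bash
python3 - <<'E'
from h import *
s=snap("scene"); d=snap("side")
cv2.imwrite("pics/v8.png",np.hstack([cv2.resize(s["image"][120:300,120:320],(400,360)),cv2.resize(d["image"][120:300,180:380],(400,360))]))
print([(np.round((p-o)*2)+[a,0]) for c,o,a in ((s,[120,120],0),(d,[180,120],400)) for p in proj(c,[[.6365,-.2255,.173],[.6365,-.2255,.105]])], bot.read_state()["clock"])
E
```

```text
[array([92., 86.]), array([ 97., 119.]), array([636., 269.]), array([632., 299.])] 25.525
```

View pics/v8.png

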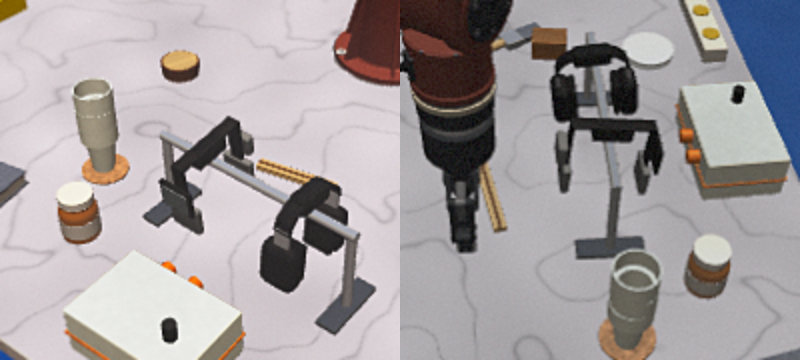

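The picture shows the three-cup stack upright on the coaster. Its rim sits at (636,268) in the side view, against (636,269) predicted for full nesting. Both headsets hang astride the bar and the bystanders are untouched.

```bash
python3 -c "
from station import bot
print(bot.close_job())"
```

```text
the job is handed in; nothing more can be done
None
```

The job is handed in: the ear defenders and loupe headset hang astride the bar, and the two loose cups are nested in the coaster cup as one upright stack. The last pictures bear this out and show the other things in place; about 25.5 s of the 72 s were used, and no verdict came back.

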